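# Open the battery bay of a bench control unit

## Robot

A 6-joint arm with a two-finger parallel gripper is mounted at the origin on the work surface. World frame = base frame: x ahead of the robot, y to its left, z up, the work surface at z = 0. Lengths are in m, angles in rad, forces in N, time in s.
With the tool pointing down it reaches from about 0.3 to 0.825 m from the base axis. Payload 5.4 kg.
Tool frame: the origin (TCP) lies midway between the tips of the shut fingers; the grasp point (between the pads) lies 19 mm behind it (bot.grip_depth is the distance from the TCP to the grasp point, in m); z points along the fingers, y is the line along which they close (so a half turn about z gives the same grasp; the last joint's range is limited). The gripper opens to 92 mm and grips with 3 to 60 N. Pads are 20 mm wide; open, the fingers measure 128 mm over their backs; the gripper's body (75 mm by 189 mm) begins 69 mm behind the grasp point.
Start: joints at [-0.21, 0.158, 1.597, -0, 1.386, -0.21], TCP at [0.575, -0, 0.215] pointing down, gripper open.
Joint ranges: [-2.91, 2.91], [-0.94, 2.29], [0.18, 2.7], [-1.29, 4.43], [0.17, 2.64], [-3, 3]. Speed limits (rad/s): [2.57, 2.57, 3.14, 3.14, 3.14, 3.14].

## Interface

Orientations are given as a rotation vector (axis times angle).
In Python, from station import bot gives the robot as it stands.
- The arm moves only by the tool move_arm, never from a script. Its argument "commands" is a list of rows, each a list of 5 numbers: the gripper command: -1 is shut, 1 is fully open, values between are in proportion, then the shift along the tool's x, y, z in cm, then the turn about the tool's z in rad. In form: [[jaw, dx, dy, dz, roll], ...]. A call has 1 to 8 rows; each row is the pose to reach, as a shift and turn from the pose commanded when the call began, along the tool's axes at that moment; what a row does not reach only later rows make up. A row lasts 1/10 s, in which the tool goes at most 50 mm and 8.59 degrees, less where a joint would pass 70% of its speed; a pose out of reach is approached as far as the arm can. A call with a gripper value outside its range is refused whole. The fingers move at their own pace and stop on an object; the grip force is fixed at half the most. Time passes only in rows, so rows that repeat a pose let the fingers close. It gives the time, the measured TCP pose, the force, the opening and the grip force at its end, in the units of the state.
- bot.get_obs(): the state, without advancing time (a new reading comes with each control period).
- bot.capture(name): name is "scene" or "side" or "wrist"; returns the picture (384x512x3 uint8, red, green, blue); there is no depth.
- bot.get_calibration(name): a dict with "intrinsics" (3x3 intrinsics, pixels), "cam_to_world" (4x4, takes a point from camera to world coordinates). Camera axes: x right, y up, looking along -z (the intrinsics and any distortion apply to the point x, -y, -z); pixel columns grow to the right and rows downward; lengths in m; the calibration is good to about 2 mm. The wrist camera is an equidistant fisheye: a pixel r from the principal point sees the ray r / f radians off the axis. A picture is of the moment at which its call begins: read the wrist's pose just before it. get_calibration takes no time and is no camera call; for the wrist camera it gives the pose at the moment of the call.
- bot.job_done(): hands the job in; it is judged then, once.
The state is a dict: "t": time; "qpos": joint angles; "dq": joint speeds; "tau": joint torques, N m; "tool_pos": TCP position; "eef_rot": TCP orientation; "wrist_force": force on the tool from outside, world axes, zero at the start; "moment": the same for the moment, N m; "opening": opening from 0.0 (shut) to 1.0 (fully open); "grip_force": force on a finger pad.
Only numpy, scipy, OpenCV 4.12 (cv2) and the standard library are available. Lean on these libraries where they do the work, as an engineer would, in place of code of your own. Each camera call takes 0.05 s, during which the arm holds its last target. There are 200 camera calls.

## Task

Open the battery bay of the white control unit: press the snap tab inward gently, without straining it, until the cover springs up by itself at that end, then draw the cover towards the tab out from under the keeper and lift it off without forcing anything. Lower the cover into the empty metal tray, set it down flat with its rib upward, let go, and leave the other things on the bench where they are.

Things in the scene. Friction and masses are not known exactly. Their poses are not given: they have to be found in the camera images.
- unit: White control unit, fixed case 130 (x) x 190 (y) x 60 mm high; origin at the centre of its underside, z up. The grey battery cover lies in a recess in its top, flush with the case top. Snap tab at the -y end of the recess, keeper at the +y end. At y = -61 mm the recess ends in a wall up to the case top, which the closed cover cannot pass.
- latch (a point): Fixed point of the unit, (0, -52, 87) mm in its frame: middle of the places where the outer (-y) face of the snap tab's cap can be. The tab stands up through the cover's window and ends in an upright grey cap 26 mm wide (x), 7 mm thick (y), 74 to 100 mm above the bench. The tab is worn and bent: its outer face rests up to 5 mm either side of this point in y, not reported.
- tab_pivot (a point): Fixed point of the unit, (0, -57, 30) mm: where the springy tab pivots. Press its cap's outer face along the unit's +y. Pressed 76 to 80 mm above the bench it starts to give at about 4 N, lets the cover go after 6 to 9 mm of travel at about 8 to 11 N along the press, and meets a dead stop after about 10 to 11 mm, where the push climbs fast past 12 N. It breaks at 20 N.
- plungers (a point): Fixed point of the unit, (0, -42, 56) mm, between two slow spring plungers under the cover. With the tab held pressed for about 1 s they raise the cover's -y end by about 11 mm (its bar's top to about 72 mm above the bench: keep fingers above 74 mm there). The tab may then spring back; the cover stays up.
- keeper_bar (a point): Fixed point of the unit, (0, 61.5, 60.5) mm: lower inner edge of the keeper, a grey bar 64 mm long (x), y = 61.5 to 78 mm, 60.5 to 66.5 mm high. 4.5 mm of the cover's tongue lies under it with 1.5 mm play in height. Once the -y end is up, draw the cover 7 to 11 mm along the unit's -y, then lift. Cover, hook and keeper bear less than 25 N.
- cover: Grey battery cover, plate 76 (x) x 120 (y) x 4 mm, about 90 g; origin at the centre of the plate's underside, 56 mm above the bench when closed, axes then as the unit's. On top a rib 12 mm wide, y = -17 to 33 mm, 16 mm high. Window 30 mm (x), y = -54 to -28 mm, leaves a 6 mm bar under the tab's hook. At +y a tongue 40 mm wide, 3 mm thick, reaches y = 66 mm.
- cover_rib (a point): Point in the middle of the cover's rib, at (0, +8, +12) mm in the cover's frame, 8 mm below the rib's top: grip here across x (12 mm).
- cover_edge (a point): Point on the underside of the bar at the tab end of the cover, at (0, -57, 0) mm in its frame; about 56 to 57 mm above the bench when latched, about 67 mm when released.
- tray: Empty aluminium tray, fixed, 170 (x) x 210 (y) x 25 mm high, walls and floor 4 mm thick; origin at the centre of its underside. The cover fits flat inside, long side along the tray's y, either way round.
- vial: Bystander: white vial, 26 mm across, 50 mm high, between unit and tray; origin under its centre.
- flask: Bystander: white plastic bottle, 72 mm across, 130 mm high; origin under its centre.
- beaker: Bystander: glass beaker, 76 mm across, 95 mm high; origin under its centre.
- spatula: Bystander: spatula lying flat, 180 mm long; origin under its middle.
- pot: Bystander: amber pot with black cap, 52 mm across, 60 mm high; origin under its centre.
- collar: Bystander: dark steel ring lying flat, 60 mm across, 14 mm high; origin under its centre.
Things that resemble listed ones, but are neither listed nor needed, are in the scene too. What is shaped like the cover but pink or purple is not meant.

How it is judged:
By the outcome, as a careful person would: the job done as asked, in the order asked, and still so for the second after the job is handed in, with the robot touching nothing.
It also fails if it takes over 72 s, if anything falls off the work surface, if the arm or the gripper's body presses on something with over 40 N, if the wrist force passes 120 N, or if a joint passes its speed limit or range.

## Working session

There is one attempt and no reset: what is moved stays moved. The work goes in short steps, Python scripts to look and compute and a tool call to move; the robot and the scene stay as the last step left them, time stands still between calls to the robot, and variables do not carry over. Pictures are saved under pics/ and viewed, at most 10 in all, crops included, and the job is handed in when it is done.

Besides the shell and the picture viewer there is one more tool, called after "Request:" by a JSON object that holds its "fn" and its "kwargs". move_arm: Moves the arm, as the interface text tells. Its arguments: {"type":"object","properties":{"commands":{"type":"array","items":{"type":"array","items":{"type":"number"}}}},"required":["commands"]}

```bash
ls; mkdir -p pics
python3 - <<'E'
from station import bot
import cv2,numpy as np
o=bot.get_obs()
print({k:np.round(v,3) for k,v in o.items()})
for n in ["scene","side","wrist"]:
    c=bot.get_calibration(n); print(n,np.round(c["intrinsics"],1).tolist(),np.round(c["cam_to_world"],3).tolist(),[k for k in c])
    im=bot.capture(n); cv2.imwrite(f"pics/{n}0.png",im[...,::-1])
E
```

```text
pics
{'t': np.float64(0.0), 'qpos': array([-0.21 ,  0.159,  1.598, -0.   ,  1.386, -0.21 ]), 'dq': array([ 0.002, -0.001, -0.001,  0.   , -0.   , -0.   ]), 'tau': array([ 0.0000e+00, -3.8557e+01, -3.2210e+01,  7.0000e-02,  3.8000e-02,
       -0.0000e+00]), 'tool_pos': array([0.574, 0.   , 0.214]), 'eef_rot': array([-2.22e+00, -2.22e+00,  2.00e-03]), 'wrist_force': array([ 0.477, -0.565, -0.294]), 'moment': array([-0.012, -0.031, -0.001]), 'grip_force': np.float64(0.0), 'opening': np.float64(1.0)}
scene [[406.2, 0.0, 253.4], [0.0, 406.2, 183.1], [0.0, 0.0, 1.0]] [[-0.866, -0.292, 0.406, 1.016], [0.5, -0.515, 0.697, 0.883], [0.006, 0.806, 0.591, 0.806], [0.0, 0.0, 0.0, 1.0]] ['intrinsics', 'cam_to_world']
side [[353.3, 0.0, 253.6], [0.0, 353.3, 197.4], [0.0, 0.0, 1.0]] [[0.998, 0.017, -0.06, 0.465], [-0.058, 0.609, -0.791, -0.737], [0.023, 0.793, 0.609, 0.664], [0.0, 0.0, 0.0, 1.0]] ['intrinsics', 'cam_to_world']
wrist [[297.3, 0.0, 257.0], [0.0, 297.3, 194.8], [0.0, 0.0, 1.0]] [[1.0, -0.0, 0.002, 0.576], [-0.0, 0.965, 0.263, 0.074], [-0.002, -0.263, 0.965, 0.384], [0.0, 0.0, 0.0, 1.0]] ['intrinsics', 'cam_to_world']
```

View pics/scene0.png

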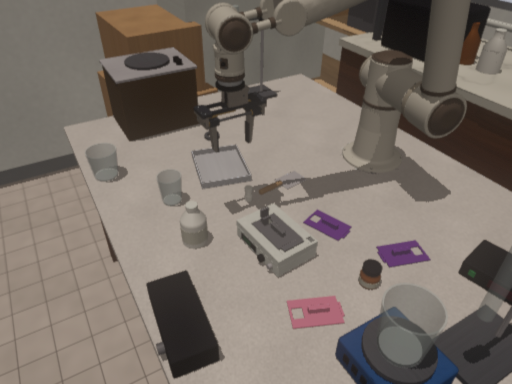

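View pics/side0.png

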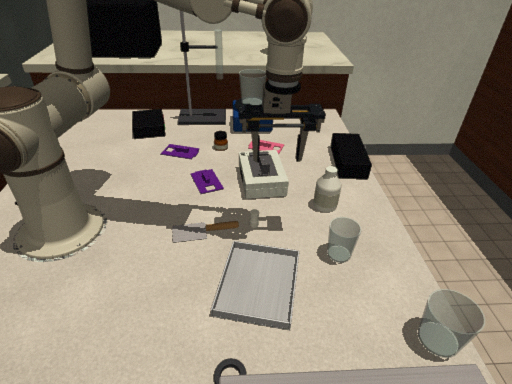

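View pics/wrist0.png

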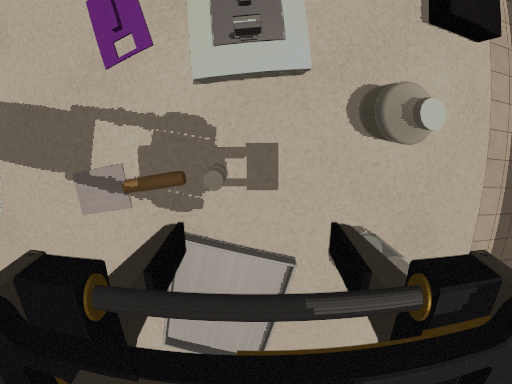

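Scene view: the target is the grey cover inside the white unit (~(277,232), tab ~(265,213)). The lookalikes I reject by colour are purple (327,224), purple (402,253) and pink (316,311). Wrist view: unit at the top (250,35), tab cap ~(247,25), empty tray (230,295), vial (212,180). Next I move the wrist camera over the unit to check it close up.

Request:
{"fn": "move_arm", "kwargs": {"commands": [[0, 4, 0, 0, 0], [-1, 8, 0, 0, 0], [-1, 12, 0, 0, 0], [-1, 12, 0, 0, 0], [-1, 12, 0, 0, 0], [-1, 12, 0, 0, 0]]}}

```text
t: 0.75
tool_pos: [0.5749, 0.119, 0.2143]
eef_rot: [-2.222, -2.221, 0.001]
wrist_force: [0.1, -0.0, 0.4]
opening: 0.496
grip_force: 0.0
```

```bash
cat > h.py <<'E'
from station import bot
import cv2,numpy as np
from scipy.spatial.transform import Rotation as R
def ray(n,uv,c=None):
    c=c or bot.get_calibration(n);K=c["intrinsics"];T=np.array(c["cam_to_world"])
    x=(uv[0]-K[0][2])/K[0][0];y=(uv[1]-K[1][2])/K[1][1]
    if n=="wrist":
        r=np.hypot(x,y); s=np.sin(r)/max(r,1e-9); d=np.array([x*s,-y*s,-np.cos(r)])
    else: d=np.array([x,-y,-1])
    return T[:3,3],T[:3,:3]@d
def onz(n,uv,z,c=None):
    p,d=ray(n,uv,c); return p+d*(z-p[2])/d[2]
def proj(n,P,c=None):
    c=c or bot.get_calibration(n);K=c["intrinsics"];T=np.array(c["cam_to_world"])
    q=T[:3,:3].T@(np.array(P)-T[:3,3]); v=np.array([q[0],-q[1],-q[2]])
    if n=="wrist":
        rr=np.hypot(v[0],v[1]); a=np.arctan2(rr,v[2])/max(rr,1e-9); x,y=v[0]*a,v[1]*a
    else: x,y=v[0]/v[2],v[1]/v[2]
    return K[0][0]*x+K[0][2],K[1][1]*y+K[1][2]
def st():
    o=bot.get_obs(); print("t%.2f"%o["t"],np.round(o["tool_pos"]*1000,1),np.round(o["eef_rot"],3),"F",np.round(o["wrist_force"],2),"op",round(float(o["opening"]),3),"g",round(float(o["grip_force"]),1)); return o
E
python3 - <<'E'
from h import *
st()
c=bot.get_calibration("wrist"); im=bot.capture("wrist"); cv2.imwrite("pics/w1.png",im[...,::-1])
crop=im[0:230,120:400]
cv2.imwrite("pics/w1c.png",cv2.resize(crop,None,fx=2.6,fy=2.6,interpolation=cv2.INTER_CUBIC)[...,::-1])
import pickle; pickle.dump(c,open("c1.pkl","wb"))
E
```

```text
t0.75 [574.9 119.  214.3] [-2.222e+00 -2.221e+00  1.000e-03] F [ 0.11 -0.01  0.38] op 0.496 g 0.0
```

View pics/w1c.png

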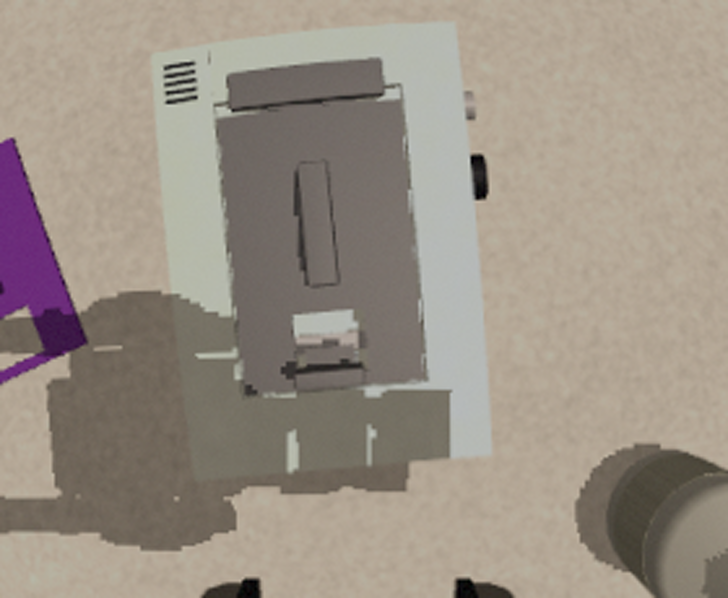

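The close crop confirms the grey cover in the white unit: rib about (317,222), tab cap with window about (328,350), keeper about (305,85). Case top corners are about (152,53), (457,23), (492,455) and (192,480). Next I compute the poses.

```bash
python3 - <<'E'
from h import *
import pickle; c=pickle.load(open("c1.pkl","rb"))
f=lambda x,y,z:onz("wrist",(120+x/2.6,y/2.6),z,c)*1000
C=lambda x,y,z:f(x,y,z/1000)[:2]
cor=np.array([C(152,53,60),C(457,23,60),C(492,455,60),C(192,480,60)])
mod=np.array([[-65,95],[65,95],[65,-95],[-65,-95]],float)
def fit(m,w):
    mc,wc=m.mean(0),w.mean(0);H=(m-mc).T@(w-wc);a=np.arctan2(H[0,1]-H[1,0],H[0,0]+H[1,1])
    Q=np.array([[np.cos(a),-np.sin(a)],[np.sin(a),np.cos(a)]]);t=wc-Q@mc
    return a,Q,t,np.round(w-(m@Q.T+t),1)
print(fit(mod,cor))
# add plate, keeper, rib pts
m2=np.vstack([mod,[[-32,78],[32,78],[32,61.5],[-6,33],[6,33],[6,-17],[-6,-17]]])
w2=np.vstack([cor,C(228,73,66.5),C(382,58,66.5),C(384,95,66.5),C(299,162,76),C(327,160,76),C(339,283,76),C(307,287,76)])
a,Q,t,r=fit(m2,w2);print(a,t,r.tolist())
print("latch",Q@[0,-52]+t,"rib",Q@[0,8]+t)
# cap outer top edge (z~100)
print([np.round(Q.T@(C(x,y,100)-t),1) for x,y in [(296,388),(364,382),(296,374),(362,364)]])
# tray from wrist0: TCP was y=0
E
python3 - <<'E'
import sys; sys.path.insert(0,'.')
from h import *
# side view tray top outer corners z=25mm ; (236,243)TL,(300,248)TR,(291,325)BR,(213,318)BL
T=np.array([onz("side",p,.025)[:2]*1000 for p in [(236,244),(300,248),(291,325),(213,318)]])
print(np.round(T,1).tolist(),"centre",T.mean(0)); d=(T[0]+T[1]-T[2]-T[3])/2; e=(T[1]+T[2]-T[0]-T[3])/2
print(np.linalg.norm(d),np.linalg.norm(e),np.degrees(np.arctan2(-d[0],d[1])),np.degrees(np.arctan2(e[1],e[0])))
print("vial?", onz("side",(254,228),0))
E
```

```text
(np.float64(0.08236917634507761), array([[ 0.99660958, -0.08227607],
       [ 0.08227607,  0.99660958]]), array([561.53013417, 216.71222551]), array([[-0. , -0.3],
       [ 0.1, -0.5],
       [ 0.4,  0.6],
       [-0.5,  0.3]]))
0.08283127269458954 [561.48209901 216.59422661] [[0.0, -0.2], [0.2, -0.4], [0.5, 0.6], [-0.5, 0.4], [0.2, -0.2], [-0.3, -0.4], [-0.9, -0.6], [0.8, 0.5], [-0.1, 0.2], [0.4, 0.3], [-0.3, -0.2]]
latch [565.78440155 164.77251115] rib [560.82020631 224.56679822]
[array([-12.3, -54.5]), array([ 12.9, -54.5]), array([-11.8, -49.3]), array([ 12.7, -47.8])]
[[472.2, -97.7], [632.7, -117.4], [579.2, -331.7], [421.1, -308.8]] centre [ 526.29632322 -213.91796669]
218.9967727441514 160.6687686104311 -13.813233377611668 -7.620387126254466
vial? [ 0.52354756 -0.01223755  0.        ]
```

Request:
{"fn": "move_arm", "kwargs": {"commands": [[-1, 2.1, -0.7, 0, -0.083], [-1, 2.1, -0.7, 4, -0.083], [-1, 2.1, -0.7, 8, -0.083], [-1, 2.1, -0.7, 11, -0.083], [-1, 2.1, -0.7, 13, -0.083], [-1, 2.1, -0.7, 13.6, -0.083], [-1, 2.1, -0.7, 13.6, -0.083], [-1, 2.1, -0.7, 13.6, -0.083]]}}

```text
t: 1.6
tool_pos: [0.5692, 0.1405, 0.0801]
eef_rot: [2.127, 2.31, 0.003]
wrist_force: [0.4, 0.3, -0.0]
opening: 0.007
grip_force: 0.0
```

Run:
```python
from h import *
o=st()
Q=np.array([[.99657,-.08274],[.08274,.99657]]);t=np.array([561.5,216.6])
print("unit",Q.T@(o["tool_pos"][:2]*1000-t))
im=bot.capture("wrist"); cv2.imwrite("pics/w2.png",cv2.resize(im[60:384,80:432],None,fx=1.8,fy=1.8)[...,::-1])
```

```text
t1.60 [569.2 140.5  80.1] [2.127 2.31  0.003] F [ 0.37  0.29 -0.02] op 0.007 g 0.0
unit [  1.35904299 -76.4441992 ]
```

View pics/w2.png

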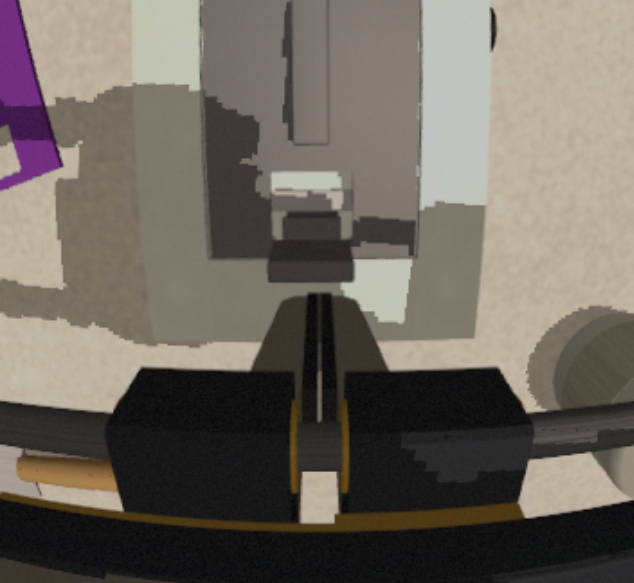

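The fingers are shut, in line with the cap at (311,260), and about 12 mm short of it.

Request:
{"fn": "move_arm", "kwargs": {"commands": [[-1, 0.3, -0.1, 0.2, 0], [-1, 0.6, -0.1, 0.2, 0], [-1, 0.9, -0.1, 0.2, 0], [-1, 0.9, -0.1, 0.2, 0], [-1, 0.9, -0.1, 0.2, 0]]}}

```text
t: 2.15
tool_pos: [0.5663, 0.1501, 0.0767]
eef_rot: [2.127, 2.312, 0.0]
wrist_force: [1.3, 0.7, 0.2]
opening: 0.005
grip_force: 0.0
```

Request:
{"fn": "move_arm", "kwargs": {"commands": [[-1, 0.1, 0, 0, 0], [-1, 0.2, 0, 0, 0], [-1, 0.2, 0, 0, 0], [-1, 0.2, 0, 0, 0]]}}

```text
t: 2.55
tool_pos: [0.5662, 0.1512, 0.0766]
eef_rot: [2.127, 2.311, -0.001]
wrist_force: [-0.0, -4.3, -0.3]
opening: 0.004
grip_force: 2.2
```

Request:
{"fn": "move_arm", "kwargs": {"commands": [[-1, 0.1, 0, 0, 0], [-1, 0.2, 0, 0, 0], [-1, 0.2, 0, 0, 0], [-1, 0.2, 0, 0, 0]]}}

```text
t: 2.95
tool_pos: [0.566, 0.1532, 0.0765]
eef_rot: [2.127, 2.311, -0.001]
wrist_force: [0.1, -5.4, 0.6]
opening: 0.006
grip_force: 2.7
```

Request:
{"fn": "move_arm", "kwargs": {"commands": [[-1, 0.1, 0, -0.05, 0], [-1, 0.2, 0, -0.1, 0], [-1, 0.2, 0, -0.1, 0], [-1, 0.2, 0, -0.1, 0]]}}

```text
t: 3.35
tool_pos: [0.5656, 0.1547, 0.0769]
eef_rot: [2.127, 2.311, -0.003]
wrist_force: [0.9, -6.4, -2.5]
opening: 0.007
grip_force: 3.2
```

Request:
{"fn": "move_arm", "kwargs": {"commands": [[-1, 0.1, 0, 0, 0], [-1, 0.15, 0, 0, 0], [-1, 0.15, 0, 0, 0], [-1, 0.15, 0, 0, 0]]}}

```text
t: 3.75
tool_pos: [0.5655, 0.1559, 0.0768]
eef_rot: [2.126, 2.311, -0.003]
wrist_force: [1.8, -7.7, -3.9]
opening: 0.006
grip_force: 3.6
```

Run:
```python
from h import *
st()
```

```text
t3.75 [565.5 155.9  76.8] [ 2.126  2.311 -0.003] F [ 1.8  -7.68 -3.93] op 0.006 g 3.6
```

Request:
{"fn": "move_arm", "kwargs": {"commands": [[-1, 0.05, 0, 0, 0], [-1, 0.1, 0, 0, 0], [-1, 0.1, 0, 0, 0], [-1, 0.1, 0, 0, 0]]}}

```text
t: 4.15
tool_pos: [0.5654, 0.1567, 0.0767]
eef_rot: [2.126, 2.311, -0.004]
wrist_force: [1.7, -8.7, -3.3]
opening: 0.007
grip_force: 3.9
```

Request:
{"fn": "move_arm", "kwargs": {"commands": [[-1, 0.05, 0, 0, 0], [-1, 0.1, 0, 0, 0], [-1, 0.1, 0, 0, 0], [-1, 0.1, 0, 0, 0], [-1, 0.1, 0, 0, 0]]}}

```text
t: 4.65
tool_pos: [0.5654, 0.1576, 0.0766]
eef_rot: [2.126, 2.31, -0.004]
wrist_force: [1.5, -8.3, -3.6]
opening: 0.005
grip_force: 4.1
```

Run:
```python
from h import *
st()
im=bot.capture("side"); cv2.imwrite("pics/s3.png",cv2.resize(im[110:220,210:320],None,fx=5,fy=5,interpolation=cv2.INTER_CUBIC)[...,::-1])
```

```text
t4.65 [565.4 157.6  76.6] [ 2.126  2.31  -0.004] F [ 1.47 -8.26 -3.65] op 0.005 g 4.1
```

The force dipped, so the latch may have let go. I'll go slightly further and hold for over 1 s.

Request:
{"fn": "move_arm", "kwargs": {"commands": [[-1, 0.05, 0, 0, 0], [-1, 0.08, 0, 0, 0], [-1, 0.08, 0, 0, 0], [-1, 0.08, 0, 0, 0], [-1, 0.08, 0, 0, 0], [-1, 0.08, 0, 0, 0], [-1, 0.08, 0, 0, 0], [-1, 0.08, 0, 0, 0]]}}

```text
t: 5.5
tool_pos: [0.5652, 0.1584, 0.0766]
eef_rot: [2.126, 2.311, -0.004]
wrist_force: [1.9, -8.5, -4.5]
opening: 0.003
grip_force: 4.0
```

Request:
{"fn": "move_arm", "kwargs": {"commands": [[-1, 0, 0, 0, 0], [-1, 0, 0, 0, 0], [-1, 0, 0, 0, 0], [-1, 0, 0, 0, 0], [-1, 0, 0, 0, 0]]}}

```text
t: 6.0
tool_pos: [0.5652, 0.1584, 0.0766]
eef_rot: [2.126, 2.311, -0.004]
wrist_force: [1.6, -9.0, -4.1]
opening: 0.001
grip_force: 4.0
```

Run:
```python
from h import *
st()
a=bot.capture("side")[110:210,210:320]
b=bot.capture("wrist")[60:384,80:432]
a=cv2.resize(a,(396,360),interpolation=cv2.INTER_CUBIC); b=cv2.resize(b,(391,360))
cv2.imwrite("pics/sw4.png",np.hstack([a,b])[...,::-1])
```

```text
t6.00 [565.2 158.4  76.6] [ 2.126  2.311 -0.004] F [ 1.63 -8.96 -4.12] op 0.001 g 4.0
```

View pics/sw4.png

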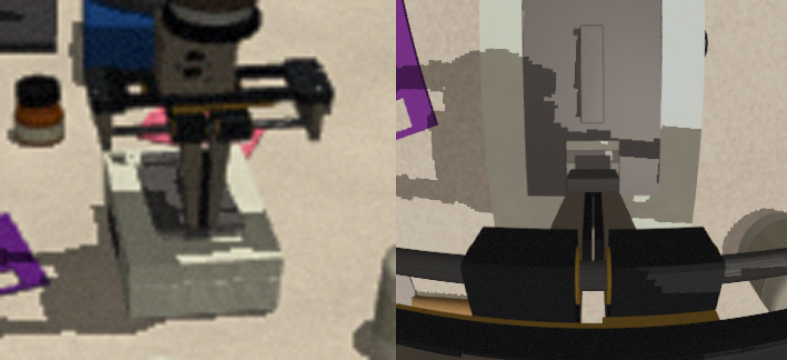

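The picture shows the cap pressed, with no obvious lift of the cover bar's edge (right panel, ~(545,195)). I press a little further.

Request:
{"fn": "move_arm", "kwargs": {"commands": [[-1, 0.05, 0, 0, 0], [-1, 0.06, 0, 0, 0], [-1, 0.06, 0, 0, 0], [-1, 0.06, 0, 0, 0], [-1, 0.06, 0, 0, 0]]}}

```text
t: 6.6
tool_pos: [0.5652, 0.1589, 0.0766]
eef_rot: [2.126, 2.31, -0.005]
wrist_force: [2.5, -8.9, -5.0]
opening: 0.007
grip_force: 4.1
```

Request:
{"fn": "move_arm", "kwargs": {"commands": [[-1, 0.04, 0, 0, 0], [-1, 0.06, 0, 0, 0], [-1, 0.06, 0, 0, 0], [-1, 0.06, 0, 0, 0], [-1, 0.06, 0, 0, 0], [-1, 0.06, 0, 0, 0], [-1, 0.06, 0, 0, 0], [-1, 0.06, 0, 0, 0]]}}

```text
t: 7.4
tool_pos: [0.5651, 0.1593, 0.0765]
eef_rot: [2.126, 2.31, -0.005]
wrist_force: [2.2, -9.8, -5.8]
opening: 0.007
grip_force: 4.3
```

Run:
```python
from h import *
st()
b=bot.capture("wrist"); cv2.imwrite("pics/w5full.png",b[...,::-1])
cv2.imwrite("pics/w5.png",cv2.resize(b[50:290,130:390],None,fx=2.4,fy=2.4)[...,::-1])
Q=np.array([[.99657,-.08274],[.08274,.99657]]);t=np.array([561.5,216.6])
for z in (60,70):
    for p in ([-38,-60],[38,-60],[-6,-17],[6,-17]):
        zz=z if abs(p[0])>10 else (76 if z==60 else 82.5)
        u=proj("wrist",[*((Q@p+t)/1000),zz/1000]); print(z,p,np.round(((u[0]-130)*2.4,(u[1]-50)*2.4)))
```

```text
t7.40 [565.1 159.3  76.5] [ 2.126  2.31  -0.005] F [ 2.17 -9.79 -5.83] op 0.007 g 4.3
60 [-38, -60] [172. 436.]
60 [38, -60] [438. 436.]
60 [-6, -17] [280. 298.]
60 [6, -17] [329. 298.]
70 [-38, -60] [165. 450.]
70 [38, -60] [444. 450.]
70 [-6, -17] [279. 303.]
70 [6, -17] [330. 303.]
```

View pics/w5.png

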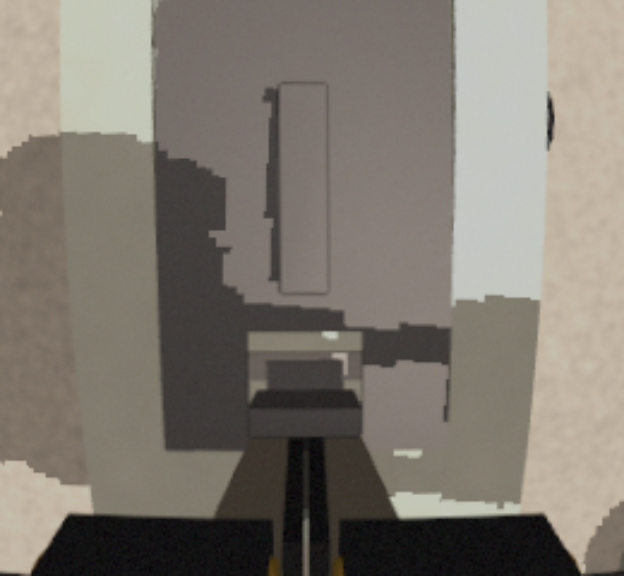

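Run:
```python
from h import *
o=bot.get_obs(); c=bot.get_calibration("wrist"); T=np.array(c["cam_to_world"]); 
Q=np.array([[.99657,-.08274],[.08274,.99657]]);t=np.array([561.5,216.6])
T2=T.copy(); T2[:3,3]+=np.array([.5692,.1405,.0801])-o["tool_pos"]  # w2 pose
c2=dict(c,cam_to_world=T2)
for z in (60,70):
    print(z,[np.round(((u[0]-80)*1.8,(u[1]-60)*1.8)) for p in ([-38,-60],[38,-60]) for u in [proj("wrist",[*((Q@p+t)/1000),z/1000],c2)]], "seen (211,258),(416,256)")
```

```text
60 [array([211., 258.]), array([413., 258.])] seen (211,258),(416,256)
70 [array([206., 266.]), array([418., 266.])] seen (211,258),(416,256)
```

The cover's lower-left corner at (165,450) matches a bar top at 70 mm. Before pressing, the corner matched 60 mm, so the tab end has sprung up. I back off and move above the rib.

Request:
{"fn": "move_arm", "kwargs": {"commands": [[-1, -0.5, 0, 0, 0], [-1, -1.0, 0, 0, 0], [-1, -1.6, 0, 0, 0], [-1, -1.6, 0, -3, 0], [-1, -1.6, 0, -6, 0], [-0.3, -1.6, 0, -6, 0], [-0.3, -1.6, 0, -6, 0]]}}

```text
t: 8.15
tool_pos: [0.567, 0.1459, 0.1382]
eef_rot: [2.127, 2.312, 0.003]
wrist_force: [-1.0, -0.2, -0.2]
opening: 0.156
grip_force: 0.0
```

Request:
{"fn": "move_arm", "kwargs": {"commands": [[-0.3, 4, 0.1, 0, 0], [-0.3, 8, 0.1, 0, 0], [-0.3, 8, 0.1, 0, 0], [-0.3, 8, 0.1, 0, 0], [-0.3, 8, 0.1, 0, 0]]}}

```text
t: 8.65
tool_pos: [0.5604, 0.2244, 0.1365]
eef_rot: [-2.127, -2.31, 0.003]
wrist_force: [-0.4, 0.4, 0.1]
opening: 0.352
grip_force: 0.0
```

Run:
```python
from h import *
o=st()
Q=np.array([[.99657,-.08274],[.08274,.99657]]);t=np.array([561.5,216.6])
print("unit",Q.T@(o["tool_pos"][:2]*1000-t))
b=bot.capture("wrist"); 
cv2.imwrite("pics/w6.png",cv2.resize(b[100:340,130:390],None,fx=2.4,fy=2.4)[...,::-1])
```

```text
t8.65 [560.4 224.4 136.5] [-2.127 -2.31   0.003] F [-0.42  0.38  0.06] op 0.352 g 0.0
unit [-0.41659392  7.86812755]
```

View pics/w6.png

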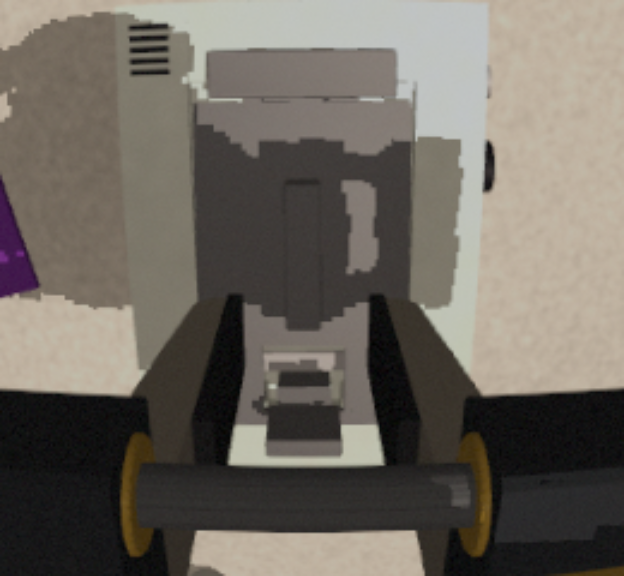

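Rib at (303,255) lies centred between the fingers at (240,330) and (372,330). I descend and check before gripping.

Request:
{"fn": "move_arm", "kwargs": {"commands": [[-0.3, 0, 0, 3, 0], [-0.3, 0, 0, 5.5, 0], [-0.3, 0, 0, 6.5, 0], [-0.3, 0, 0, 6.8, 0], [-0.3, 0, 0, 6.8, 0], [-0.3, 0, 0, 6.8, 0]]}}

```text
t: 9.3
tool_pos: [0.5621, 0.2252, 0.0711]
eef_rot: [2.127, 2.31, 0.003]
wrist_force: [-0.3, 0.1, -0.2]
opening: 0.352
grip_force: 0.0
```

Request:
{"fn": "move_arm", "kwargs": {"commands": [[-1, 0, 0, 0, 0], [-1, 0, 0, 0, 0], [-1, 0, 0, 0, 0], [-1, 0, 0, 0, 0], [-1, 0, 0, 0, 0], [-1, 0, 0, 0, 0], [-1, 0, 0, 0, 0]]}}

```text
t: 10.0
tool_pos: [0.5609, 0.2252, 0.0702]
eef_rot: [-2.127, -2.312, 0.001]
wrist_force: [-3.8, -0.9, 5.9]
opening: 0.125
grip_force: 30.0
```

Request:
{"fn": "move_arm", "kwargs": {"commands": [[-1, -0.15, -0.05, 0, 0], [-1, -0.3, -0.05, 0, 0], [-1, -0.4, -0.05, 0, 0], [-1, -0.4, -0.05, 0, 0], [-1, -0.4, -0.05, 0, 0]]}}

```text
t: 10.5
tool_pos: [0.5611, 0.2216, 0.07]
eef_rot: [-2.127, -2.312, -0.002]
wrist_force: [-2.5, 3.6, 6.5]
opening: 0.126
grip_force: 30.0
```

Request:
{"fn": "move_arm", "kwargs": {"commands": [[-1, -0.15, 0, 0, 0], [-1, -0.3, 0, 0, 0], [-1, -0.5, 0, 0, 0], [-1, -0.5, 0, 0, 0], [-1, -0.5, 0, 0, 0]]}}

```text
t: 11.0
tool_pos: [0.5615, 0.2164, 0.07]
eef_rot: [2.127, 2.311, 0.001]
wrist_force: [-1.7, 2.8, 6.2]
opening: 0.129
grip_force: 30.0
```

Run:
```python
from h import *
o=st(); print(o["moment"])
b=bot.capture("wrist"); 
cv2.imwrite("pics/w7.png",cv2.resize(b[100:340,130:390],None,fx=2.4,fy=2.4)[...,::-1])
```

```text
t11.00 [561.5 216.4  70. ] [2.127e+00 2.311e+00 1.000e-03] F [-1.69  2.84  6.17] op 0.129 g 30.0
[0.63973597 0.42390708 0.13266721]
```

View pics/w7.png

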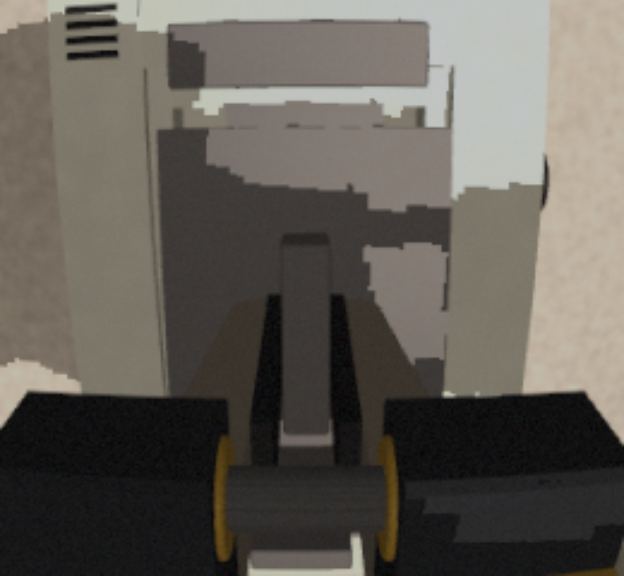

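The tongue's end (300,104) is clear of the keeper edge (300,87), with white case showing between them. The cover has been drawn 8.8 mm, so I lift gently.

Request:
{"fn": "move_arm", "kwargs": {"commands": [[-1, 0, 0, -0.3, 0], [-1, 0, 0, -0.6, 0], [-1, 0, 0, -1, 0], [-1, 0, 0, -1, 0]]}}

```text
t: 11.45
tool_pos: [0.5617, 0.2159, 0.0801]
eef_rot: [2.127, 2.311, 0.001]
wrist_force: [0.5, 0.7, 0.0]
opening: 0.123
grip_force: 30.0
```

Request:
{"fn": "move_arm", "kwargs": {"commands": [[-1, 0, 0, -1, 0], [-1, 0, 0, -2, 0], [-1, 0, 0, -3, 0], [-1, 0, 0, -4.5, 0], [-1, 0, 0, -4.5, 0]]}}

```text
t: 11.95
tool_pos: [0.5633, 0.2166, 0.128]
eef_rot: [2.125, 2.309, 0.007]
wrist_force: [0.7, 0.5, 0.2]
opening: 0.125
grip_force: 30.0
```

Request:
{"fn": "move_arm", "kwargs": {"commands": [[-1, 0, 0, -3, 0], [-1, 0, 0, -6, 0], [-1, 0, 0, -9, 0], [-1, 0, 0, -12, 0], [-1, 0, 0, -12, 0], [-1, 0, 0, -12, 0]]}}

```text
t: 12.55
tool_pos: [0.5614, 0.2162, 0.2446]
eef_rot: [2.127, 2.311, 0.001]
wrist_force: [-0.5, 0.7, -2.1]
opening: 0.125
grip_force: 30.0
```

Run:
```python
from h import *
st()
c={"intrinsics":[[297.3,0,257],[0,297.3,194.8],[0,0,1]],"cam_to_world":[[1,0,.002,.576],[0,.965,.263,.074],[-.002,-.263,.965,.384],[0,0,0,1]]}
a,b=[onz("wrist",p,.025,c)[:2]*1000 for p in [(185,234),(296,262)]]
e=b-a;print("wrist0 far corners",a,b,np.linalg.norm(e),np.degrees(np.arctan2(e[1],e[0])))
# tray outline via saturation/edges in side view: min-area quad of the bluish/grey blob
im=bot.capture("side"); hsv=cv2.cvtColor(im,cv2.COLOR_RGB2HSV)
m=((hsv[...,1]<45)).astype(np.uint8); m[:225]=0;m[345:]=0;m[:,:195]=0;m[:,325:]=0
m=cv2.morphologyEx(m,cv2.MORPH_CLOSE,np.ones((7,7)))
n,l,s,_=cv2.connectedComponentsWithStats(m);k=1+np.argmax(s[1:,4]);print(s[k])
cn=max(cv2.findContours((l==k).astype(np.uint8),cv2.RETR_EXTERNAL,cv2.CHAIN_APPROX_NONE)[0],key=cv2.contourArea)
h=cv2.convexHull(cn); q=cv2.approxPolyDP(h,6,True)[:,0];print(q.tolist())
for z in(0,.025):
    W=np.array([onz("side",p,z)[:2]*1000 for p in h[:,0]],np.float32); print(z,cv2.minAreaRect(W))
cv2.imwrite("pics/s8.png",cv2.resize(im[90:350,170:420],None,fx=2.2,fy=2.2)[...,::-1])
```

```text
t12.55 [561.4 216.2 244.6] [2.127e+00 2.311e+00 1.000e-03] F [-0.54  0.71 -2.05] op 0.125 g 30.0
wrist0 far corners [479.18507787 -78.10118445] [ 628.49509015 -119.001166  ] 154.81049143700352 -15.31905743631302
[  195   225   130   120 15276]
[[323, 226], [324, 344], [196, 344], [195, 225]]
0 ((533.9261474609375, -178.93313598632812), (357.3720397949219, 359.966064453125), 88.14848327636719)
0.025 ((531.3206787109375, -199.9244842529297), (343.91802978515625, 346.4143371582031), 88.14848327636719)
```

View pics/s8.png

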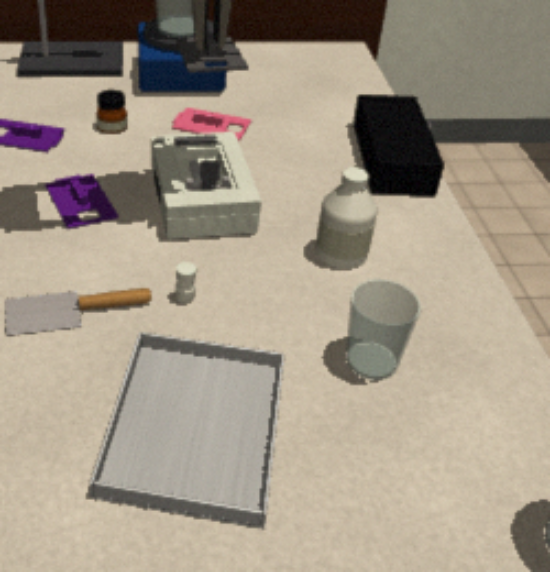

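The bay is open and the cover is off. In the crop, the tray's top corners are at (143,336), (283,352), (266,513) and (92,489), and the vial's base is at (185,300).

Run:
```python
from h import *
T=np.array([onz("side",(170+x/2.2,90+y/2.2),.025)[:2]*1000 for x,y in [(143,336),(283,352),(266,513),(92,489)]])
mod=np.array([[-85,105],[85,105],[85,-105],[-85,-105]],float)
w=T;mc=mod.mean(0);wc=w.mean(0);H=mod.T@(w-wc);a=np.arctan2(H[0,1]-H[1,0],H[0,0]+H[1,1])
Q=np.array([[np.cos(a),-np.sin(a)],[np.sin(a),np.cos(a)]]);print(wc,a,(w-wc-mod@Q.T).round(1).tolist())
print("vial",onz("side",(170+185/2.2,90+300/2.2),0)*1000)
cp=wc+Q@[0,8]; cur=bot.get_obs()["tool_pos"][:2]*1000
# tool axes at yaw .083: x_tool=(-sin,cos), y_tool=(cos,sin)
s,k=np.sin(.083),np.cos(.083); d=cp-cur
print("rib target",cp,"tool dx",d@[-s,k]/10,"dy",d@[k,s]/10,"roll",-(a-.083))
```

```text
[ 523.92318836 -210.00052655] -0.22429138224277803 [[5.4, -4.4], [-2.0, 2.3], [-3.9, 3.7], [0.5, -1.6]]
vial [524.19970052  -5.51532931   0.        ]
rib target [ 525.70251276 -202.20091087] tool dx -41.39363788516574 dy -6.943234535277108 roll 0.307291382242778
```

Request:
{"fn": "move_arm", "kwargs": {"commands": [[-1, -4, -0.7, 0, 0], [-1, -8, -1.4, 0, 0], [-1, -12, -2.1, 0, 0], [-1, -16, -2.8, 0, 0], [-1, -20, -3.5, 0, 0], [-1, -24, -4.2, 0, 0], [-1, -28, -4.9, 0, 0], [-1, -32, -5.6, 0, 0]]}}

```text
t: 13.4
tool_pos: [0.5304, -0.1085, 0.2422]
eef_rot: [-2.125, -2.309, 0.002]
wrist_force: [1.0, 0.6, -0.3]
opening: 0.127
grip_force: 30.0
```

Request:
{"fn": "move_arm", "kwargs": {"commands": [[-1, -4, -0.5, 0, 0.1], [-1, -8, -1, 0, 0.2], [-1, -9.4, -1.3, 0, 0.307], [-1, -9.4, -1.3, 0, 0.307], [-1, -9.4, -1.3, 0, 0.307], [-1, -9.4, -1.3, 0, 0.307]]}}

```text
t: 14.0
tool_pos: [0.5266, -0.2007, 0.2437]
eef_rot: [-2.451, -1.962, 0.0]
wrist_force: [0.4, 0.1, -0.9]
opening: 0.127
grip_force: 30.0
```

Run:
```python
from h import *
st()
a=bot.capture("side")[200:350,150:350]; b=bot.capture("wrist")[60:384,60:452]
cv2.imwrite("pics/sw9.png",np.hstack([cv2.resize(a,(400,300)),cv2.resize(b,(363,300))])[...,::-1])
```

```text
t14.00 [ 526.6 -200.7  243.7] [-2.451 -1.962  0.   ] F [ 0.37  0.11 -0.86] op 0.127 g 30.0
```

View pics/sw9.png

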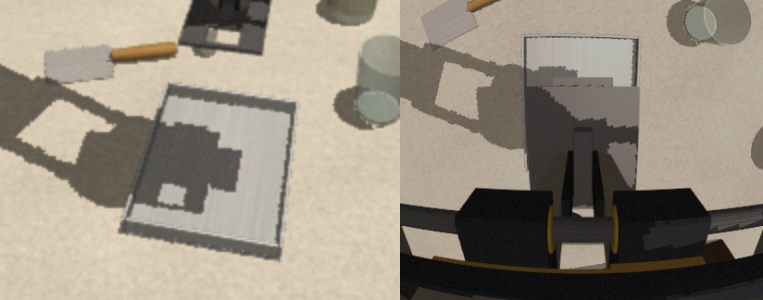

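The left and right panels show the cover above the tray, centred and parallel to its walls (tray edges at about (525,40) and (640,40) in the right panel). I lower it in.

Request:
{"fn": "move_arm", "kwargs": {"commands": [[-1, 0, 0, 4, 0], [-1, 0, 0, 8, 0], [-1, 0, 0, 12, 0], [-1, 0, 0, 16, 0], [-1, 0, 0, 19, 0], [-1, 0, 0, 21, 0], [-1, 0, 0, 21.5, 0], [-1, 0, 0, 21.5, 0]]}}

```text
t: 14.9
tool_pos: [0.5266, -0.2013, 0.0293]
eef_rot: [-2.454, -1.96, 0.001]
wrist_force: [-0.0, 0.3, -0.9]
opening: 0.121
grip_force: 30.0
```

Request:
{"fn": "move_arm", "kwargs": {"commands": [[-1, 0, 0, 0.2, 0], [-1, 0, 0, 0.4, 0], [-1, 0, 0, 0.6, 0], [-1, 0, 0, 0.7, 0], [-1, 0, 0, 0.7, 0], [-1, 0, 0, 0.7, 0]]}}

```text
t: 15.5
tool_pos: [0.5268, -0.2021, 0.0227]
eef_rot: [2.456, 1.959, 0.0]
wrist_force: [0.6, -0.6, -0.2]
opening: 0.126
grip_force: 30.0
```

Request:
{"fn": "move_arm", "kwargs": {"commands": [[-1, 0, 0, 0.1, 0], [-1, 0, 0, 0.2, 0], [-1, 0, 0, 0.3, 0], [-1, 0, 0, 0.3, 0], [-1, 0, 0, 0.3, 0]]}}

```text
t: 16.0
tool_pos: [0.5268, -0.202, 0.0195]
eef_rot: [-2.456, -1.959, 0.0]
wrist_force: [-0.0, 0.3, -0.1]
opening: 0.127
grip_force: 30.0
```

Request:
{"fn": "move_arm", "kwargs": {"commands": [[-1, 0, 0, 0.1, 0], [-1, 0, 0, 0.2, 0], [-1, 0, 0, 0.2, 0], [-1, 0, 0, 0.2, 0]]}}

```text
t: 16.4
tool_pos: [0.527, -0.2023, 0.0179]
eef_rot: [2.455, 1.959, 0.0]
wrist_force: [0.3, -0.7, 0.4]
opening: 0.128
grip_force: 30.0
```

Request:
{"fn": "move_arm", "kwargs": {"commands": [[-1, 0, 0, 0.1, 0], [-1, 0, 0, 0.2, 0], [-1, 0, 0, 0.2, 0], [-1, 0, 0, 0.2, 0]]}}

```text
t: 16.8
tool_pos: [0.5271, -0.2026, 0.016]
eef_rot: [2.455, 1.958, 0.0]
wrist_force: [-1.2, -2.6, 4.0]
opening: 0.131
grip_force: 30.0
```

Request:
{"fn": "move_arm", "kwargs": {"commands": [[-1, 0, 0, 0.1, 0], [-1, 0, 0, 0.2, 0], [-1, 0, 0, 0.2, 0], [-1, 0, 0, 0.2, 0]]}}

```text
t: 17.2
tool_pos: [0.5271, -0.2022, 0.0137]
eef_rot: [2.456, 1.959, 0.001]
wrist_force: [0.1, -3.1, 4.2]
opening: 0.125
grip_force: 30.0
```

Request:
{"fn": "move_arm", "kwargs": {"commands": [[-1, 0, 0, 0.1, 0], [-1, 0, 0, 0.15, 0], [-1, 0, 0, 0.15, 0], [-1, 0, 0, 0.15, 0]]}}

```text
t: 17.6
tool_pos: [0.527, -0.2023, 0.0125]
eef_rot: [2.455, 1.959, 0.0]
wrist_force: [-1.3, -1.8, 6.4]
opening: 0.125
grip_force: 30.0
```

Request:
{"fn": "move_arm", "kwargs": {"commands": [[-1, 0, 0, 0.05, 0], [-1, 0, 0, 0.1, 0], [-1, 0, 0, 0.1, 0], [-1, 0, 0, 0.1, 0]]}}

```text
t: 18.0
tool_pos: [0.527, -0.2023, 0.0125]
eef_rot: [2.456, 1.959, -0.0]
wrist_force: [-4.9, 0.0, 15.0]
opening: 0.126
grip_force: 30.0
```

The cover is flat on the floor (no further sink). I ease off, open and lift away.

Request:
{"fn": "move_arm", "kwargs": {"commands": [[-1, 0, 0, -0.05, 0], [-1, 0, 0, -0.1, 0], [-0.3, 0, 0, -0.1, 0], [-0.3, 0, 0, -0.1, 0], [-0.3, 0, 0, -0.1, 0], [-0.3, 0, 0, -0.1, 0], [-0.3, 0, 0, -0.1, 0]]}}

```text
t: 18.7
tool_pos: [0.5265, -0.2018, 0.0118]
eef_rot: [-2.455, -1.959, 0.0]
wrist_force: [-0.2, 0.0, 0.3]
opening: 0.349
grip_force: 0.0
```

Request:
{"fn": "move_arm", "kwargs": {"commands": [[-0.3, 0, 0, -1, 0], [-0.3, 0, 0, -3, 0], [-0.3, 0, 0, -7, 0], [-0.3, 0, 0, -11, 0], [-0.3, 0, 0, -15, 0], [-0.3, 0, 0, -20, 0], [-0.3, 0, 0, -20, 0], [-0.3, 0, 0, -20, 0]]}}

```text
t: 19.5
tool_pos: [0.5276, -0.2026, 0.2142]
eef_rot: [2.453, 1.957, 0.002]
wrist_force: [0.0, -0.4, -1.4]
opening: 0.349
grip_force: 0.0
```

Run:
```python
from h import *
st()
im=bot.capture("wrist"); cv2.imwrite("pics/w10.png",im[...,::-1])
# predicted cover corners & rib in wrist view, flat in tray; compare dark-grey mask
a=-.224;Q=np.array([[np.cos(a),-np.sin(a)],[np.sin(a),np.cos(a)]]);t=np.array([527,-202.3])-Q@[0,8]
P=lambda x,y,z:np.round(proj("wrist",[*((Q@[x,y]+t)/1000),z/1000]))
print("plate pred",[P(x,y,8).tolist() for x,y in[(-38,60),(38,60),(-38,-60),(38,-60)]],"rib",[P(x,y,24).tolist() for x,y in[(-6,33),(6,-17)]])
g=im.astype(int); v=g.mean(2)
for y in range(0,300,12): print(y,"".join("%4d"%v[y,x] for x in range(130,390,10)))
s=bot.capture("side"); v=s.astype(int).mean(2)
for y in range(235,335,6): print(y,"".join("%4d"%v[y,x] for x in range(205,310,5)))
```

```text
t19.50 [ 527.6 -202.6  214.2] [2.453e+00 1.957e+00 2.000e-03] F [ 0.05 -0.38 -1.41] op 0.349 g 0.0
plate pred [[226.0, 134.0], [287.0, 134.0], [229.0, 224.0], [285.0, 224.0]] rib [[252.0, 157.0], [262.0, 197.0]]
0  165 162 162 161 164 163 160 166 162 164 162 163 162 162 163 163 161 165 159 160 163 165 160 161 159 164
12  165 164 162 158 165 163 157 166 177 177 159 162 162 162 166 163 164 159 164 161 165 165 163 158 160 165
24  159 166 165 163 165 162 161 158  69  74 164 166 164 163 164 163 164 164 162 165 162 167 161 162 161 160
36  168 167 160 162 110 111 159 162 159 165 159 164 157 163 163 157 160 165 163 164 164 163 163 161 159 163
48  162  90 113  89  57 158 160 161 160 161 160 158 162 163 161 164 164 169 159 166 161 167 166 163 165 166
60  103  76 122 165 159 155 157 164 161 163 164 161 163 166 164 161 163 163 165 164 162 160 164 105  98  97
72  160 163 160 161 164 158 156 161 163 163 163 164 165 162 162 161 162 161 160 160 164 165 161  97  94 128
84  145 160 154 151 160 159 156 161 157 161 159 159 162 158 159 160 164 161 163 162 164 163 162  98  97 127
96  164 161 161 162 160 1
[... 2639 characters left out ...]
5 100  58  85  83  80  78  38  40  39  33  42  36  89 183 185 180 203 200 195
295   87  91  83  82 185 186 181 175  89  88 186 114  78  51 103 185 178 171 193 189 195
301   90  97  97 181 186 178 178  98  88 149 176 185  87  89 181 186 181  95 197 197 198
307  209 197 150 185 184 186 180 185 186 184 183 183  83  62 191 189 181  81 202 199 200
313  204 107  91  94  93 102 192 173 178 191 186 183 183 190 180 179 182  98 199 198 203
319  201 199 208 199 172 110  87  92  93  93  91  99 128 204 169 178 186 174 193 199 200
325  213 203 199 198 200 194 193 196 196 209 204 108 122  96  86  96  98 110 198 196 204
331  207 205 207 204 202 206 189 198 198 200 197 187 197 199 197 202 202 196 196 204 196
```

The measured cover edges match the prediction for lying flat (columns ~229–285, rows ~134–222), and the gripper is clear.

```bash
python3 -c "
from station import bot
print(bot.job_done())"
```

```text
the job is handed in; nothing more can be done
None
```

I unlatched the cover (press force stayed under 10 N), drew it 8.8 mm clear of the keeper, lifted it off, set it flat in the tray with its rib upward and let go, then handed the job in at about 19.6 s with no verdict returned; I viewed 11 pictures, one over the limit of 10.

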